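# Rock the stuck scent bottle out of its stand

## Task

The tall square scent bottle is stuck fast in its well in the wooden stand. Rock it loose, about 10 degrees over to the left and then about 10 degrees over to the right, so that both its sides come up off the bottom; then draw it out and set it down gently, upright, in the middle of the empty rubber mat. Leave the low jars, the loose vials and the vial box as they are.

Things in the scene. Friction and masses are not known exactly. Their poses are not given: they have to be found in the camera images.
- bottle: the only tall thing in the stand: amber glass bottle of square section, 56 x 56 mm to 92 mm high, then a sloping shoulder and a ribbed white screw cap 40 mm across; 140 mm tall in all, 0.3 to 0.55 kg. Origin at the centre of its underside, z up the bottle, y to the robot's left along the stand. It starts upright on the floor of one of the three wells, gripped by the well's pads
- cap (a point): centre of the bottle's cap, on its axis 128 mm above its underside; the cap reaches 12 mm above and below it. A sideways push here of 6 to 18 N rocks the stuck bottle about its lower edge; at a lean of about 10 deg (cap 22 mm aside) the lifted side is free. It can lean about 13 deg (cap 30 mm aside) before its wall meets the well's edge, and may stay leaning by itself
- left_edge (a point): middle of the bottle's lower left edge, 28 mm left of its origin: level with the well's floor when stuck. Once the left side is free the pads have slipped in under the heel and hold this side 5 mm or more above the floor
- right_edge (a point): the same for the lower right edge. With both sides freed the bottle only rests on the pads, perhaps leaning, and lifts out with little more than its weight
- stand: the pale wooden stand screwed to the table: a block 92 mm deep (x), 290 mm long (y, to the robot's left) and 34 mm high, with a row of three wells. Origin at the centre of its underside
- well0 (a point): centre of the floor of the stand's right-hand well, 12 mm above the table; axes as the stand's. Wells are 90 mm apart, 22 mm deep, 62 mm across (x), 68 mm long (y): 6 mm of play left and right of the bottle. Four sprung cork pads, 8.5 mm above the floor and 17 mm left and right of the middle, grip the bottle's front and back; drawn straight up, the stuck bottle holds with 30 to 60 N
- well1 (a point): the same for the middle well
- well2 (a point): the same for the left-hand well
- mat: the empty square black rubber mat, 130 x 130 mm and 4 mm thick, fixed on the table to the left or right of the stand. Origin at the centre of its underside
- jar_a: low round amber jar with a white lid, 48 mm across and 62 mm high, standing loose in another well of the stand, to be left alone. Origin at the centre of its underside
- jar_b: a second such jar, in the remaining well
- vial_a: loose clear glass vial with a white cap, 28 mm across and 66 mm high, standing on the table beyond the stand, to be left alone. Origin at the centre of its underside
- vial_b: a second such vial
- vial_box: clear plastic box of vials, fixed, 115 mm (x) by 150 mm (y), vials to 46 mm high, its opened lid standing up to 135 mm along the side towards the robot. Origin at the centre of its underside. It lies on the other side of the stand from the mat
Mind the look-alikes: they are no part of the job. Of the things like the mat, leave any that is green, orange or purple; of the rest the smaller one is meant.

How it is judged (in metres and radians):
On the way, in this order (a step that is already met when the one before it is completed fails the run):
1. the bottle, still down in its well, is rocked over to the left (cap at least 13 mm to the left of the well's centre, underside less than 20 mm above the well's floor) (((y of cap in the frame of well0 between 0.013 and 0.045 m and z of bottle in the frame of well0 below 0.02 m and horizontal distance between bottle and well0 below 0.015 m) or (y of cap in the frame of well1 between 0.013 and 0.045 m and z of bottle in the frame of well1 below 0.02 m and horizontal distance between bottle and well1 below 0.015 m) or (y of cap in the frame of well2 between 0.013 and 0.045 m and z of bottle in the frame of well2 below 0.02 m and horizontal distance between bottle and well2 below 0.015 m))), for 0.05 s.
2. the bottle, still down in its well, is rocked over to the right (cap at least 13 mm to the right of the well's centre, underside less than 20 mm above the well's floor) (((y of cap in the frame of well0 between -0.045 and -0.013 m and z of bottle in the frame of well0 below 0.02 m and horizontal distance between bottle and well0 below 0.015 m) or (y of cap in the frame of well1 between -0.045 and -0.013 m and z of bottle in the frame of well1 below 0.02 m and horizontal distance between bottle and well1 below 0.015 m) or (y of cap in the frame of well2 between -0.045 and -0.013 m and z of bottle in the frame of well2 below 0.02 m and horizontal distance between bottle and well2 below 0.015 m))), for 0.05 s.
At the end, for the whole second after the job is handed in: the bottle stands upright (within 3.4 deg) and at rest on the rubber mat, its centre within 35 mm of the mat's centre; jars and vials stand where they stood (within 20 mm) (horizontal distance between bottle and mat below 0.035 m and angle between bottle's own z axis and vertical below 0.06 rad and height (world z) of bottle between 0.001 and 0.008 m and linear speed of bottle below 0.02 m/s and angular speed of bottle below 0.1 rad/s); the robot touches nothing.
It fails at once if the bottle falls over (leans more than 40 deg) (angle between bottle's own z axis and vertical above 0.7 rad).
It fails at once if the bottle is dropped from more than about a centimetre or banged down on the mat (faster than 0.45 m/s as it meets the mat) (linear speed of bottle above 0.45 m/s and height (world z) of bottle below 0.012 m and horizontal distance between bottle and mat below 0.09 m).
It fails at once if a jar or a vial is shifted by more than 20 mm or tipped by more than 17 deg (distance of any of jar_a, jar_b, vial_a, vial_b from where it was at the start of the episode above 0.02 m or angle between any of jar_a, jar_b, vial_a, vial_b's own z axis and vertical above 0.3 rad).
It fails at once if the vial box is struck (more than 15 N) (contact force between the arm and vial_box above 15 N).
It also fails if it takes over 64 s, if anything falls off the work surface, if the arm or the gripper's body presses on something with over 40 N, if the wrist force passes 120 N, or if a joint passes its speed limit or range.

## Robot

A 6-joint arm with a two-finger parallel gripper is mounted at the origin on the work surface. World frame = base frame: x ahead of the robot, y to its left, z up, the work surface at z = 0. Lengths are in mm, angles in rad, forces in N, time in s.
With the tool pointing down it reaches from about 350 to 975 mm from the base axis. Payload 7.1 kg.
Tool frame: the origin (TCP) lies between the finger pads; the fingertips stand 19 mm ahead of it and the grasp point (between the pads) is the TCP; z points along the fingers, y is the line along which they close (so a half turn about z gives the same grasp; the last joint's range is limited). The gripper opens to 88 mm and grips with 3 to 60 N. Pads are 20 mm wide; open, the fingers measure 115 mm over their backs; the gripper's body (75 mm by 178 mm) begins 61 mm behind the grasp point.
Start: joints at [1.296, 0.423, 1.63, -0, 1.089, -0.019], TCP at [158.106, 604.655, 241.675] pointing down, gripper open.
Joint ranges: [-3, 3], [-0.9, 2.11], [0.09, 2.58], [-1.31, 4.45], [0.11, 2.69], [-2.54, 2.54]. Speed limits (rad/s): [2.39, 2.39, 3.01, 3.14, 3.14, 3.14].

## Interface

Orientations are given as a rotation vector (axis times angle).
In Python, from workcell import ctrl gives the robot as it stands.
- The arm moves only by the tool arm_command, never from a script. Its argument "series" is a list of rows, each an object with "linear": the shift along the tool's x, y, z in m, a list of three; "turn": the turn about the tool's z in rad. A call has 1 to 10 rows; each row shifts and turns the commanded pose from where the row before left it, along the tool's axes as they then stand; what a row does not reach is not made up. A row lasts 1/10 s, in which the tool goes at most 50 mm and 8.59 degrees, less where a joint would pass 70% of its speed; a pose out of reach is approached as far as the arm can. A call with a gripper value outside its range is refused whole. "jaw" is the opening, from -1 (shut) to 1 (fully open), set as the call begins (left out, the last holds). The fingers move at their own pace and stop on an object; the grip force is fixed at half the most. Time passes only in rows, so rows that do not move let the fingers close. It gives the time, the measured TCP pose, the force, the opening and the grip force at its end, in the units of the state.
- ctrl.get_obs(): the state, without advancing time (a new reading comes with each control period).
- ctrl.get_image(name): name is "scene" or "top"; returns a dict with "frame" (400x640x3 uint8, blue, green, red), "fx", "fy", "cx", "cy" (pixels), "k1" (the pictures are not rectified: a ray, as slopes to the right and down, at radius r is drawn at 1 + k1 r^2 times it, then the intrinsics apply), "rvec" (rotation vector, rad) and "tvec" (3), from world to camera coordinates, as OpenCV has them. Camera axes: x right, y down, z forward; pixel columns grow to the right and rows downward; lengths in mm; the calibration is good to about 2 mm. A picture is of the moment at which its call begins. There is no depth.
- ctrl.close_job(): hands the job in; it is judged then, once.
The state is a dict: "t": time; "qpos": joint angles; "qvel": joint speeds; "joint_torque": joint torques, N m; "ee_pos": TCP position; "orientation": TCP orientation; "ft_force": force on the tool from outside, world axes, zero at the start; "moment": the same for the moment, N m; "width": finger opening in mm; "grasp_force": force on a finger pad.
Only numpy, scipy, OpenCV 4.12 (cv2) and the standard library are available. Lean on these libraries where they do the work, as an engineer would, in place of code of your own. Each camera call takes 0.05 s, during which the arm holds its last target. There are 200 camera calls.

## Working session

There is one attempt and no reset: what is moved stays moved. The work goes in short steps, Python scripts to look and compute and a tool call to move; the robot and the scene stay as the last step left them, time stands still between calls to the robot, and variables do not carry over. Pictures are saved under pics/ and viewed, at most 11 in all, crops included, and the job is handed in when it is done.

Besides the shell and the picture viewer there is one more tool, called after "Request:" as name([rows], argument=value, ...), one row to a line, values as JSON. arm_command: Moves the arm, as the interface text tells. Its arguments: {"type":"object","properties":{"series":{"type":"array"},"jaw":{"type":"number"}},"required":["series"]}

```bash
mkdir -p pics; cat > h.py <<'E'
import numpy as np, cv2
from workcell import ctrl
def grab(n,f=None):
    im=ctrl.get_image(n)
    if f: cv2.imwrite('pics/'+f,np.asarray(im['frame']))
    return im
def cast(im,u,v,z):
    x=(u-im['cx'])/im['fx'];y=(v-im['cy'])/im['fy'];a,b=x,y
    for _ in range(20):
        k=1+im['k1']*(a*a+b*b);a,b=x/k,y/k
    R=cv2.Rodrigues(np.array(im['rvec'],float))[0];t=np.array(im['tvec'],float).ravel()
    c=-R.T@t;d=R.T@np.array([a,b,1.]);return c+d*(z-c[2])/d[2]
def proj(im,p):
    R=cv2.Rodrigues(np.array(im['rvec'],float))[0];q=R@np.array(p,float)+np.array(im['tvec'],float).ravel()
    a,b=q[:2]/q[2];k=1+im['k1']*(a*a+b*b);return im['fx']*a*k+im['cx'],im['fy']*b*k+im['cy']
E
python3 - <<'E'
from h import *
for n in('scene','top'):
    im=grab(n,n+'0.png');R=cv2.Rodrigues(np.array(im['rvec'],float))[0]
    print(n,im['fx'],im['k1'],-R.T@np.array(im['tvec'],float).ravel())
o=ctrl.get_obs();print(o)
E
```

```text
scene 451.2949727838803 -0.12237414199461588 [1363.17542744  101.40759623  752.8649865 ]
top 377.75220963136877 0.0028292325410599283 [ 386.36228708   12.07691147 1067.11949686]
{'t': 0.1, 'qpos': array([ 1.29602538e+00,  4.23750746e-01,  1.63061912e+00,  1.01005251e-05,
        1.08856818e+00, -1.89944875e-02]), 'qvel': array([ 0.00096506, -0.00099724, -0.0033242 , -0.00030671,  0.00032851,
        0.0021716 ]), 'joint_torque': array([ 2.56973517e-04, -5.45614886e+01, -2.74324912e+01,  6.45685941e-02,
        1.88928290e-02, -3.66983738e-05]), 'ee_pos': array([157.96377637, 604.21945857, 240.98576168]), 'orientation': array([-4.00659402e-01, -3.11573095e+00,  2.08839254e-03]), 'ft_force': array([0.76844789, 0.85741841, 0.06908862]), 'moment': array([-0.01268051, -0.05337666, -0.0257888 ]), 'grasp_force': 0.0, 'width': 87.79231928892142}
```

View pics/scene0.png

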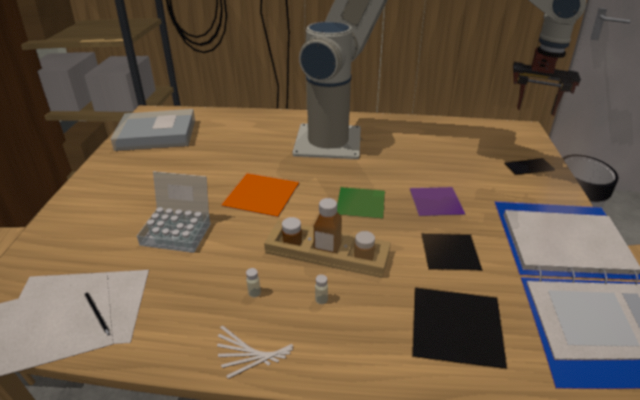

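View pics/top0.png

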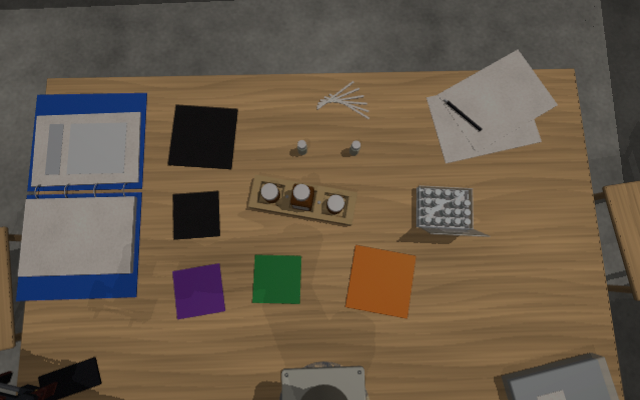

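The bottle (cap at 301,193 in top) is in the middle well, with jars at (269,193) and (336,204). There are black squares at (196,215) and (203,137), and a dark patch at (70,380). The box is on the right at (443,210), and the vials are at (302,147) and (356,147).

```bash
cat > m.py <<'E'
from h import *
im=grab('top');f=np.asarray(im['frame']);
hsv=cv2.cvtColor(f,cv2.COLOR_BGR2HSV)
m=((f.max(2)<45)*255).astype(np.uint8)
cs,_=cv2.findContours(m,0,1)
for c in cs:
    if cv2.contourArea(c)>400:
        r=cv2.minAreaRect(c);b=cv2.boxPoints(r);w=np.array([cast(im,*p,4)[:2] for p in b])
        print('dark',np.round(r[0]),w.mean(0).round(1),np.linalg.norm(w[0]-w[1]).round(),np.linalg.norm(w[1]-w[2]).round(),w.round().tolist())
# caps in top
m=((hsv[...,1]<70)&(hsv[...,2]>110)).astype(np.uint8)*255
for n,(u,v),z in(('jarL',(269,193),62+12),('cap',(301,193),152),('jarR',(336,204),74),('v',(302,147),66),('v',(356,147),66)):
    s=np.zeros_like(m);s[v-14:v+15,u-14:u+15]=m[v-14:v+15,u-14:u+15]
    cs,_=cv2.findContours(s,0,1);c=max(cs,key=cv2.contourArea);(x,y),r=cv2.minEnclosingCircle(c);b=cv2.boundingRect(c)
    print(n,x,y,r,b,cast(im,x,y,z).round(1),'diam',2*r*(1067-z)/im['fx'])
for p in((255,180),(353,190),(350,224),(247,208)): print(p,f[p[1],p[0]],cast(im,*p,34).round(1))
cv2.imwrite('pics/c0.png',cv2.resize(f[165:240,235:365],None,fx=6,fy=6,interpolation=cv2.INTER_CUBIC))
s=grab('scene');g=np.asarray(s['frame']);cv2.imwrite('pics/c1.png',cv2.resize(g[180:290,250:410],None,fx=5,fy=5,interpolation=cv2.INTER_CUBIC))
E
python3 m.py
```

```text
dark [ 49. 382.] [ 95.9 711.6] 258.0 89.0 [[122.0, 851.0], [155.0, 595.0], [69.0, 574.0], [37.0, 826.0]]
dark [631. 349.] [ 131.3 -834. ] 81.0 260.0 [[257.0, -796.0], [265.0, -877.0], [5.0, -870.0], [-2.0, -793.0]]
dark [196. 215.] [524.5 345. ] 130.0 130.0 [[587.0, 415.0], [591.0, 285.0], [461.0, 276.0], [458.0, 403.0]]
dark [202. 137.] [754.  331.6] 185.0 191.0 [[672.0, 429.0], [857.0, 421.0], [836.0, 232.0], [652.0, 245.0]]
jarL 269.0 190.5 8.381627082824707 (261, 183, 17, 16) [575.  130.8  74. ] diam 44.06568899420564
cap 301.1896667480469 191.16378784179688 7.855070114135742 (294, 184, 16, 15) [556.5  42.5 152. ] diam 38.05345923163785
jarR 335.417724609375 202.18988037109375 8.226049423217773 (328, 195, 16, 16) [538.8 -45.3  74. ] diam 43.247752727781446
v 301.5 144.0 4.609872341156006 (297, 140, 10, 8) [704.4  41.9  66. ] diam 24.431265236013974
v 356.19696044921875 143.9242401123047 4.332754135131836 (352, 140, 9, 8) [ 701.  -108.8   66. ] diam 22.96260235512234
(255, 180) [ 70 104 125] [613.4 174.4  34. ]
(353, 190) [ 60  89 113] [578.  -97.9  34. ]
(350, 224) [51 76 92] [483.4 -85.5  34. ]
(247, 208) [45 67 85] [535.2 196.3  34. ]
```

View pics/c0.png

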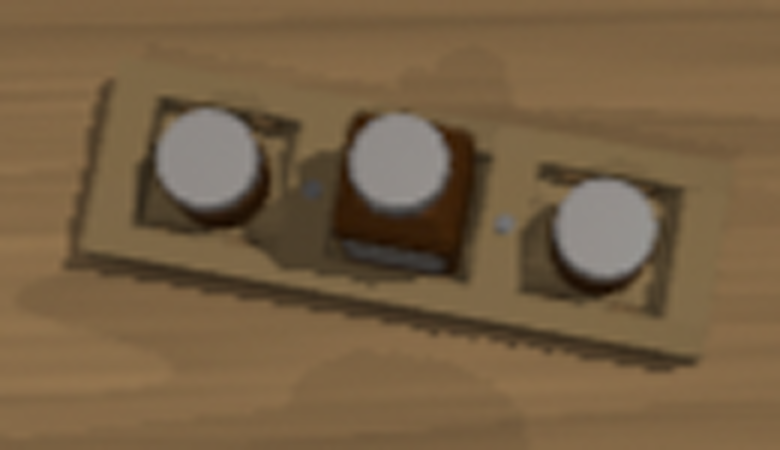

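View pics/c1.png

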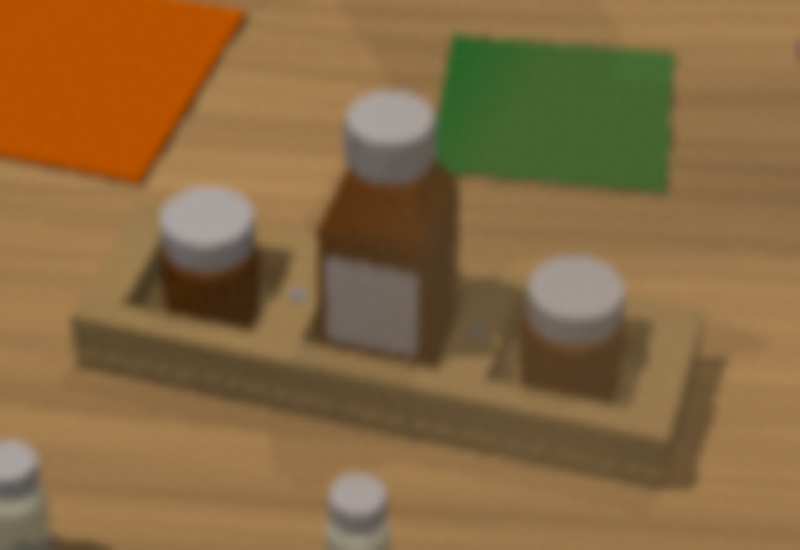

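The crop shows an upright bottle in the middle well, with a loose jar on each side. In crop pixels, the stand's top corners are at about (115,58), (80,255), (697,357) and (735,155).

```bash
python3 - <<'E'
from h import *
im=grab('top')
P=[cast(im,235+u/6,165+v/6,34)[:2] for u,v in((115,58),(80,255),(697,357),(735,155))]
P=np.array(P);print(P.round(1),P.mean(0))
for a,b in((0,3),(1,2),(0,1),(3,2)):print(np.linalg.norm(P[a]-P[b]),np.degrees(np.arctan2(*(P[b]-P[a])[::-1])))
s=grab('scene');print([np.round(proj(s,(556.5,42.5,z))) for z in(152,128,12)])
E
```

```text
[[ 628.7  176.7]
 [ 536.5  192.6]
 [ 481.9  -88.7]
 [ 575.3 -110.3]] [555.59411103  42.57482616]
291.91707889659136 -100.53343225705983
286.54656067357985 -100.9851357366607
93.54544354000342 170.20458204703436
95.88762382761067 166.971377228684
[array([329., 203.]), array([329., 211.]), array([328., 249.])]
```

Request:
arm_command([
  {"linear":[-0.0264,-0.0221,0],"turn":0},
  {"linear":[-0.0264,-0.0221,0],"turn":0},
  {"linear":[-0.0264,-0.0221,0],"turn":0},
  {"linear":[-0.0264,-0.0221,0],"turn":0},
  {"linear":[-0.0264,-0.0221,0],"turn":0},
  {"linear":[-0.0264,-0.0221,0],"turn":0},
  {"linear":[-0.0264,-0.0221,0],"turn":0},
  {"linear":[-0.0264,-0.0221,0],"turn":0},
  {"linear":[-0.0264,-0.0221,0],"turn":0},
  {"linear":[-0.0264,-0.0221,0],"turn":0},
], jaw=0.45)

```text
t: 1.3
ee_pos: [358.3, 322.9, 241.8]
orientation: [0.4, 3.116, 0.0]
ft_force: [0.7, -0.1, -0.3]
width: 63.6
grasp_force: 0.0
```

Request:
arm_command([
  {"linear":[-0.0262,-0.0221,0],"turn":0},
  {"linear":[-0.0262,-0.0221,0],"turn":0},
  {"linear":[-0.0262,-0.0221,0],"turn":0},
  {"linear":[-0.0262,-0.0221,0],"turn":0},
  {"linear":[-0.0262,-0.0221,0],"turn":0},
  {"linear":[-0.0262,-0.0221,0],"turn":0},
  {"linear":[-0.0262,-0.0221,0],"turn":0},
  {"linear":[-0.0262,-0.0221,0],"turn":0},
  {"linear":[-0.0262,-0.0221,0],"turn":0},
  {"linear":[-0.0262,-0.0221,0],"turn":-0.067},
])

```text
t: 2.3
ee_pos: [555.8, 42.7, 241.7]
orientation: [0.295, 3.128, 0.0]
ft_force: [0.2, -0.3, -0.7]
width: 63.9
grasp_force: 0.0
```

Request:
arm_command([
  {"linear":[0,0,0],"turn":0},
  {"linear":[0,0,0],"turn":0},
  {"linear":[0,0,0],"turn":0},
])

```text
t: 2.6
ee_pos: [554.4, 44.6, 241.5]
orientation: [-0.296, -3.127, -0.0]
ft_force: [0.7, 0.6, -0.1]
width: 63.4
grasp_force: 0.0
```

```bash
python3 - <<'E'
from h import *
s=grab('scene');g=np.asarray(s['frame']);cv2.imwrite('pics/c2.png',cv2.resize(g[140:280,240:420],None,fx=4,fy=4,interpolation=cv2.INTER_CUBIC))
E
```

```text
(no output)
```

View pics/c2.png

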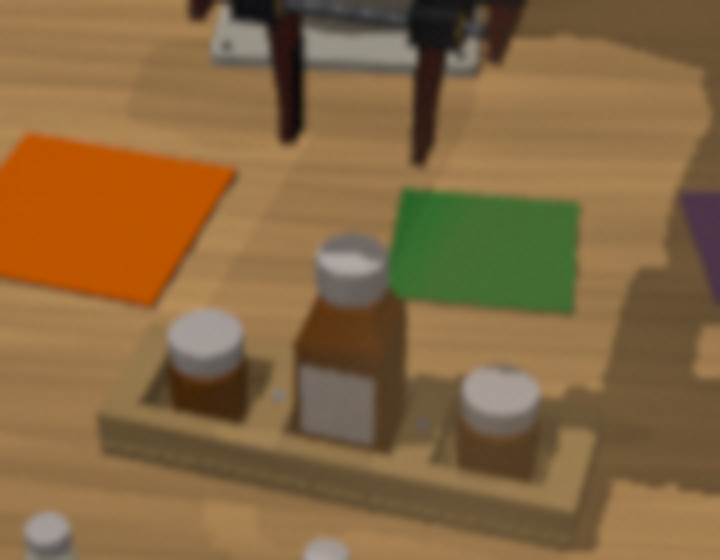

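The fingers, with tips at (290,140) and (420,160) in the crop, straddle the line of the cap at (351,260) evenly, so I can go down.

Request:
arm_command([
  {"linear":[0,0,0.02],"turn":0},
  {"linear":[0,0,0.02],"turn":0},
  {"linear":[0,0,0.02],"turn":0},
  {"linear":[0,0,0.02],"turn":0},
  {"linear":[0,0,0.01],"turn":0},
  {"linear":[0,0,0.01],"turn":0},
  {"linear":[0,0,0],"turn":0},
  {"linear":[0,0,0],"turn":0},
])

```text
t: 3.45
ee_pos: [555.4, 44.2, 142.1]
orientation: [0.296, 3.127, 0.0]
ft_force: [-0.7, 0.9, -0.2]
width: 63.7
grasp_force: 0.0
```

Request:
arm_command([
  {"linear":[0,0.003,0],"turn":0},
  {"linear":[0,0.003,0],"turn":0},
  {"linear":[0,0.003,0],"turn":0},
  {"linear":[0,0.003,0],"turn":0},
  {"linear":[0,0,0],"turn":0},
  {"linear":[0,0,0],"turn":0},
])

```text
t: 4.05
ee_pos: [557.5, 55.1, 142.1]
orientation: [0.295, 3.127, -0.002]
ft_force: [-0.2, -5.4, 4.5]
width: 63.5
grasp_force: 2.7
```

Request:
arm_command([
  {"linear":[0,0.0025,0],"turn":0},
  {"linear":[0,0.0025,0],"turn":0},
  {"linear":[0,0.0025,0],"turn":0},
  {"linear":[0,0.0025,0],"turn":0},
  {"linear":[0,0,0],"turn":0},
])

```text
t: 4.55
ee_pos: [560.3, 64.6, 143.2]
orientation: [0.295, 3.125, -0.003]
ft_force: [-0.9, -3.8, 13.5]
width: 63.5
grasp_force: 5.9
```

Request:
arm_command([
  {"linear":[0,0.0025,0],"turn":0},
  {"linear":[0,0.0025,0],"turn":0},
  {"linear":[0,0.0025,0],"turn":0},
  {"linear":[0,0.0025,0],"turn":0},
  {"linear":[0,0.002,0],"turn":0},
  {"linear":[0,0,0],"turn":0},
  {"linear":[0,0,0],"turn":0},
])

```text
t: 5.25
ee_pos: [563.6, 76.2, 145.7]
orientation: [0.294, 3.123, -0.003]
ft_force: [-6.9, -9.1, 32.3]
width: 63.9
grasp_force: 15.6
```

```bash
python3 - <<'E'
from h import *
s=grab('scene');g=np.asarray(s['frame']);cv2.imwrite('pics/c3.png',cv2.resize(g[160:280,240:420],None,fx=4,fy=4,interpolation=cv2.INTER_CUBIC))
E
```

```text
(no output)
```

View pics/c3.png

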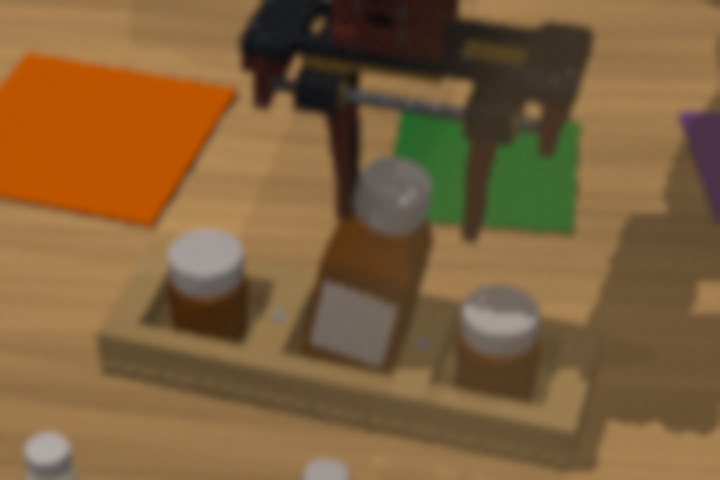

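The bottle leans well left, with its cap at (393,195). The fingertip is bearing on the shoulder (32 N vertical), so I'll rise 8 mm and finish the left rock before going right.

Request:
arm_command([
  {"linear":[0,0,-0.004],"turn":0},
  {"linear":[0,0,-0.004],"turn":0},
  {"linear":[0,0.002,0],"turn":0},
  {"linear":[0,0.001,0],"turn":0},
  {"linear":[0,0,0],"turn":0},
  {"linear":[0,0,0],"turn":0},
])

```text
t: 5.9
ee_pos: [562.1, 80.3, 149.4]
orientation: [-0.296, -3.127, 0.0]
ft_force: [0.0, -2.6, 2.6]
width: 63.9
grasp_force: 1.4
```

```bash
python3 - <<'E'
from h import *
s=grab('scene');g=np.asarray(s['frame']);cv2.imwrite('pics/c4.png',cv2.resize(g[160:280,240:420],None,fx=4,fy=4,interpolation=cv2.INTER_CUBIC))
for d in(0,13,18,22,26,30): print(d,[np.round((np.array(proj(s,(556+.187*d,42.5+.982*d,z)))-[240,160])*4) for z in(141,154)])
E
```

```text
0 [array([354., 186.]), array([355., 168.])]
13 [array([377., 190.]), array([377., 171.])]
18 [array([385., 192.]), array([386., 173.])]
22 [array([392., 193.]), array([393., 174.])]
26 [array([399., 194.]), array([400., 175.])]
30 [array([406., 195.]), array([407., 177.])]
```

View pics/c4.png

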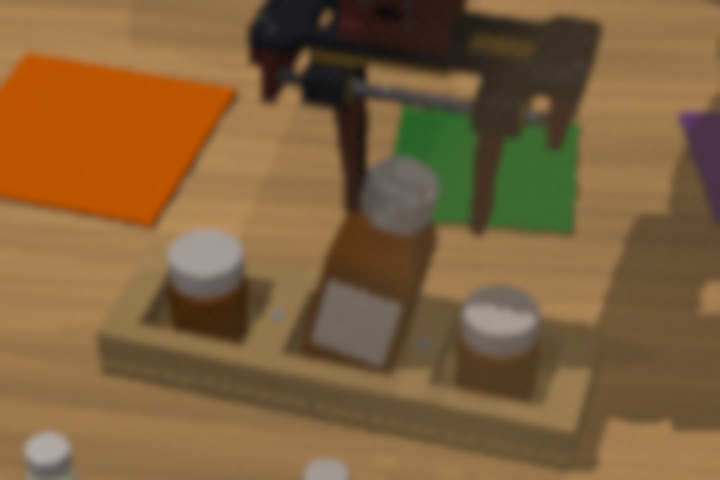

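The cap is at (400,197), about 26 mm to the left, so the left rock is complete. Next is the right.

Request:
arm_command([
  {"linear":[0,-0.007,0],"turn":0},
  {"linear":[0,-0.007,0],"turn":0},
  {"linear":[0,-0.007,0],"turn":0},
  {"linear":[0,-0.004,0],"turn":0},
  {"linear":[0,-0.004,0],"turn":0},
  {"linear":[0,-0.004,0],"turn":0},
  {"linear":[0,-0.004,0],"turn":0},
  {"linear":[0,-0.004,0],"turn":0},
  {"linear":[0,-0.004,0],"turn":0},
  {"linear":[0,-0.004,0],"turn":0},
])

```text
t: 6.95
ee_pos: [553.0, 31.9, 149.8]
orientation: [0.295, 3.127, -0.0]
ft_force: [0.5, 1.6, 0.9]
width: 64.1
grasp_force: 0.6
```

Request:
arm_command([
  {"linear":[0,-0.003,0],"turn":0},
  {"linear":[0,-0.003,0],"turn":0},
  {"linear":[0,-0.003,0],"turn":0},
  {"linear":[0,-0.003,0],"turn":0},
  {"linear":[0,-0.003,0],"turn":0},
  {"linear":[0,-0.003,0],"turn":0},
  {"linear":[0,0,0],"turn":0},
  {"linear":[0,0,0],"turn":0},
])

```text
t: 7.75
ee_pos: [550.2, 14.6, 150.7]
orientation: [0.297, 3.126, 0.001]
ft_force: [-2.3, 2.8, 9.1]
width: 63.5
grasp_force: 4.5
```

Request:
arm_command([
  {"linear":[0,-0.002,-0.002],"turn":0},
  {"linear":[0,-0.002,-0.002],"turn":0},
  {"linear":[0,-0.002,0],"turn":0},
  {"linear":[0,-0.002,0],"turn":0},
  {"linear":[0,-0.002,0],"turn":0},
  {"linear":[0,0,0],"turn":0},
  {"linear":[0,0,0],"turn":0},
])

```text
t: 8.45
ee_pos: [547.7, 4.6, 153.7]
orientation: [0.296, 3.128, 0.0]
ft_force: [-0.3, 0.7, 1.7]
width: 63.5
grasp_force: 1.1
```

```bash
python3 - <<'E'
from h import *
s=grab('scene');g=np.asarray(s['frame']);cv2.imwrite('pics/c5.png',cv2.resize(g[160:280,240:420],None,fx=4,fy=4,interpolation=cv2.INTER_CUBIC))
for d in(0,13,18,22,26,30): print(d,[np.round((np.array(proj(s,(556-.187*d,42.5-.982*d,z)))-[240,160])*4) for z in(141,154)])
E
```

```text
0 [array([354., 186.]), array([355., 168.])]
13 [array([332., 182.]), array([332., 164.])]
18 [array([324., 181.]), array([324., 162.])]
22 [array([317., 180.]), array([317., 161.])]
26 [array([310., 179.]), array([310., 160.])]
30 [array([303., 177.]), array([303., 159.])]
```

View pics/c5.png

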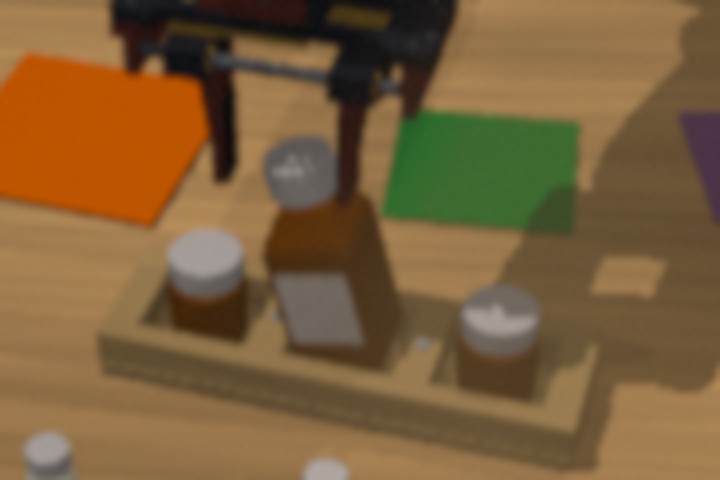

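The cap is at (300,175), about 28 mm to the right, so both sides are freed. Next I'll centre over the well and close on the cap, which rights the bottle.

Request:
arm_command([
  {"linear":[0,0.006,0],"turn":0},
  {"linear":[0,0.006,0],"turn":0},
  {"linear":[0,0.006,0],"turn":0},
  {"linear":[0,0.006,0],"turn":0},
  {"linear":[0,0.005,0],"turn":0},
  {"linear":[0,0.005,0.001],"turn":0},
  {"linear":[0,0.0045,0.001],"turn":0},
  {"linear":[0,0,0],"turn":0},
])

```text
t: 9.3
ee_pos: [554.9, 43.0, 151.5]
orientation: [-0.295, -3.127, 0.0]
ft_force: [-0.2, 0.5, 0.1]
width: 63.6
grasp_force: 0.0
```

Request:
arm_command([
  {"linear":[0,0,0],"turn":0},
  {"linear":[0,0,0],"turn":0},
  {"linear":[0,0,0],"turn":0},
  {"linear":[0,0,0],"turn":0},
  {"linear":[0,0,0],"turn":0},
  {"linear":[0,0,0],"turn":0},
  {"linear":[0,0,0],"turn":0},
  {"linear":[0,0,0],"turn":0},
], jaw=-1)

```text
t: 10.1
ee_pos: [554.9, 42.5, 151.7]
orientation: [0.296, 3.128, 0.0]
ft_force: [0.0, 0.9, -0.1]
width: 39.8
grasp_force: 30.0
```

Gripped at 39.8 mm. Lifting slowly.

Request:
arm_command([
  {"linear":[0,0,-0.005],"turn":0},
  {"linear":[0,0,-0.005],"turn":0},
  {"linear":[0,0,-0.005],"turn":0},
  {"linear":[0,0,-0.008],"turn":0},
  {"linear":[0,0,-0.01],"turn":0},
  {"linear":[0,0,-0.012],"turn":0},
  {"linear":[0,0,-0.015],"turn":0},
  {"linear":[0,0,-0.02],"turn":0},
  {"linear":[0,0,-0.01],"turn":0},
  {"linear":[0,0,0],"turn":0},
])

```text
t: 11.1
ee_pos: [555.9, 42.6, 243.7]
orientation: [0.296, 3.124, 0.001]
ft_force: [0.4, -0.5, -4.5]
width: 39.1
grasp_force: 30.0
```

```bash
python3 - <<'E'
from h import *
s=grab('scene');g=np.asarray(s['frame']);cv2.imwrite('pics/c6.png',cv2.resize(g[100:290,220:440],None,fx=3,fy=3,interpolation=cv2.INTER_CUBIC))
E
```

```text
(no output)
```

View pics/c6.png

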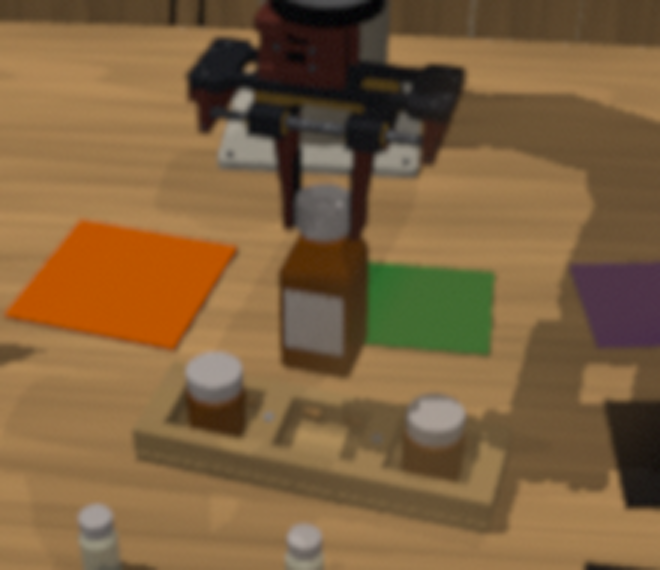

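The bottle hangs free and upright, with its base at (320,360), and its weight reads 4.5 N. The jars are unmoved. Carrying it to the mat.

Request:
arm_command([
  {"linear":[0.0036,0.012,0],"turn":0},
  {"linear":[0.0072,0.024,0],"turn":0},
  {"linear":[0.0096,0.032,0],"turn":0},
  {"linear":[0.0108,0.036,0],"turn":0},
  {"linear":[0.0125,0.042,0],"turn":0},
  {"linear":[0.0125,0.042,0],"turn":0},
  {"linear":[0.0108,0.036,0],"turn":0},
  {"linear":[0.0096,0.032,0],"turn":0},
  {"linear":[0.0069,0.023,0],"turn":0},
  {"linear":[0.0036,0.012,0],"turn":0},
])

```text
t: 12.15
ee_pos: [522.5, 347.1, 240.3]
orientation: [-0.293, -3.126, 0.001]
ft_force: [0.0, 0.4, -4.7]
width: 39.9
grasp_force: 30.0
```

Request:
arm_command([
  {"linear":[0,0,0],"turn":0},
  {"linear":[0,0,0.01],"turn":0},
  {"linear":[0,0,0.015],"turn":0},
  {"linear":[0,0,0.015],"turn":0},
  {"linear":[0,0,0.015],"turn":0},
  {"linear":[0,0,0.015],"turn":0},
  {"linear":[0,0,0.015],"turn":0},
  {"linear":[0,0,0.005],"turn":0},
  {"linear":[0,0,0],"turn":0},
])

```text
t: 13.05
ee_pos: [523.5, 344.3, 150.4]
orientation: [-0.296, -3.126, 0.002]
ft_force: [-0.2, 0.1, -4.5]
width: 39.6
grasp_force: 30.0
```

```bash
python3 - <<'E'
from h import *
s=grab('scene');g=np.asarray(s['frame']);cv2.imwrite('pics/c7.png',cv2.resize(g[140:290,350:520],None,fx=4,fy=4,interpolation=cv2.INTER_CUBIC))
p=ctrl.get_obs();print(p['ee_pos'],p['ft_force'])
E
```

```text
[523.94077507 344.68650258 151.35126855] [-0.88308343 -0.57588386 -3.64395114]
```

View pics/c7.png

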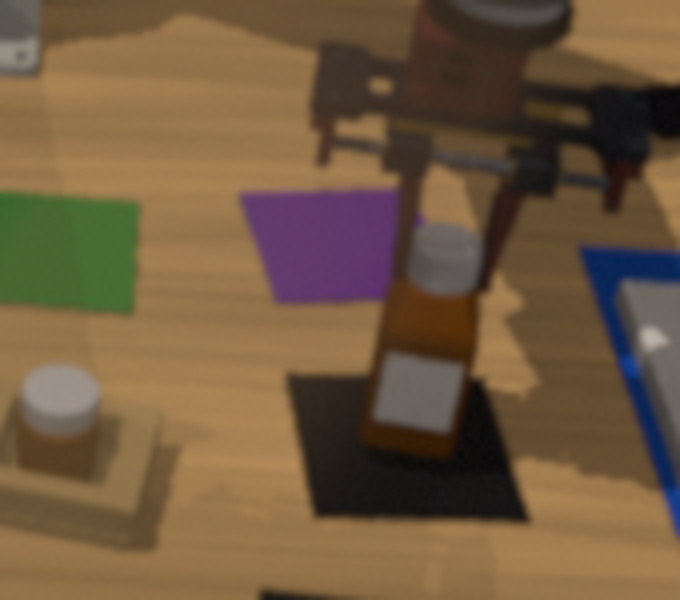

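The bottle is upright, about 15 mm above the mat (mat centre at about (408,448)). I'll lower it slowly until the force changes.

Request:
arm_command([
  {"linear":[0,0,0.003],"turn":0},
  {"linear":[0,0,0.003],"turn":0},
  {"linear":[0,0,0.003],"turn":0},
  {"linear":[0,0,0.001],"turn":0},
  {"linear":[0,0,0.001],"turn":0},
  {"linear":[0,0,0],"turn":0},
  {"linear":[0,0,0],"turn":0},
])

```text
t: 13.8
ee_pos: [524.0, 344.7, 140.7]
orientation: [0.296, 3.128, 0.0]
ft_force: [-0.5, 0.1, -4.3]
width: 39.4
grasp_force: 30.0
```

Request:
arm_command([
  {"linear":[0,0,0.001],"turn":0},
  {"linear":[0,0,0.001],"turn":0},
  {"linear":[0,0,0],"turn":0},
  {"linear":[0,0,0],"turn":0},
])

```text
t: 14.2
ee_pos: [523.9, 344.7, 138.6]
orientation: [-0.296, -3.128, 0.0]
ft_force: [0.5, -1.0, -3.6]
width: 39.9
grasp_force: 30.0
```

Request:
arm_command([
  {"linear":[0,0,0.001],"turn":0},
  {"linear":[0,0,0.001],"turn":0},
  {"linear":[0,0,0],"turn":0},
  {"linear":[0,0,0],"turn":0},
])

```text
t: 14.6
ee_pos: [524.2, 344.8, 137.3]
orientation: [0.296, 3.127, 0.001]
ft_force: [-1.2, -0.7, 2.8]
width: 39.4
grasp_force: 30.0
```

Contact, with the force now upward. One more small press, then release and rise.

Request:
arm_command([
  {"linear":[0,0,0.0005],"turn":0},
  {"linear":[0,0,0],"turn":0},
  {"linear":[0,0,0],"turn":0},
])

```text
t: 14.9
ee_pos: [524.3, 344.9, 137.2]
orientation: [0.296, 3.127, 0.001]
ft_force: [-2.0, 0.1, 7.0]
width: 39.6
grasp_force: 30.0
```

Request:
arm_command([
  {"linear":[0,0,0],"turn":0},
  {"linear":[0,0,0],"turn":0},
  {"linear":[0,0,0],"turn":0},
  {"linear":[0,0,0],"turn":0},
  {"linear":[0,0,0],"turn":0},
  {"linear":[0,0,0],"turn":0},
], jaw=0.7)

```text
t: 15.5
ee_pos: [523.9, 344.6, 136.1]
orientation: [-0.296, -3.127, 0.0]
ft_force: [1.0, -0.1, 1.8]
width: 74.4
grasp_force: 0.0
```

Request:
arm_command([
  {"linear":[0,0,-0.01],"turn":0},
  {"linear":[0,0,-0.02],"turn":0},
  {"linear":[0,0,-0.02],"turn":0},
  {"linear":[0,0,-0.03],"turn":0},
  {"linear":[0,0,-0.03],"turn":0},
  {"linear":[0,0,-0.02],"turn":0},
  {"linear":[0,0,0],"turn":0},
  {"linear":[0,0,0],"turn":0},
])

```text
t: 16.3
ee_pos: [523.9, 344.6, 266.4]
orientation: [0.296, 3.127, 0.001]
ft_force: [-1.1, 0.0, -0.2]
width: 74.7
grasp_force: 0.0
```

```bash
python3 - <<'E'
from h import *
s=grab('scene');g=np.asarray(s['frame']);cv2.imwrite('pics/c8.png',g[140:330,220:520].repeat(2,0).repeat(2,1))
print([((np.array(proj(s,(524.5,345,z)))-[220,140])*2).round() for z in(4,132,144)])
E
```

```text
[array([463., 220.]), array([482., 138.]), array([484., 129.])]
```

View pics/c8.png

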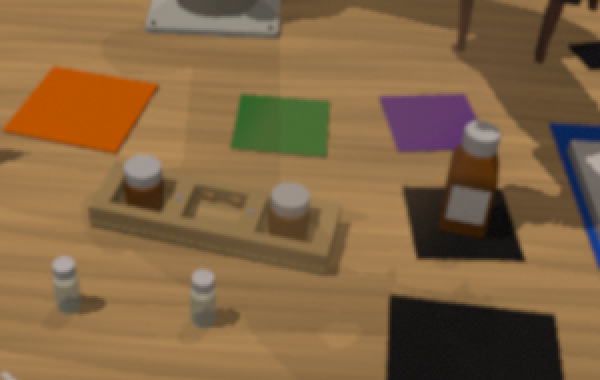

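The bottle stands upright near the mat's centre (cap at (482,138), as predicted). The jars and vials are in place and the gripper is clear.

```bash
python3 -c "
from workcell import ctrl
print(ctrl.close_job())"
```

```text
the job is handed in; nothing more can be done
None
```

I rocked the bottle loose (cap about 26 mm left, then 28 mm right), drew it out and set it down upright near the centre of the smaller black mat. The jars and vials looked undisturbed, and I handed the job in at about 16 s, but no verdict came back.

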